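# Make up the parts kit for one circuit card

## Task

Make up the parts kit for one card: set the black heatsink, the beige connector, the blue capacitor and the black ejector handle with the red button into the kit tray, each upright and flat on the floor of the recess that has its own outline. Set them down without dropping them, and leave the bare silver heatsink and the black capacitor standing where they are: they belong to another job.

Things in the scene. Friction and masses are not known exactly. Their poses are not given: they have to be found in the camera images.
- heatsink_black_mid (a point): For the kit. Black finned heatsink, 40 x 40 mm in plan and 28 mm high, standing on its base plate, fins along its x; grip it across two opposite sides. This point is its centre, 14 mm above its underside; x and y run along its sides, z up. About 60 g.
- connector_mid (a point): For the kit. Beige straight pin connector, a shrouded block 64 mm long (its x), 18 mm wide (its y), 26 mm high, pins upwards. This point is its centre, 13 mm above its underside; z up. Grip it across the 18 mm. About 35 g.
- capacitor_blue_mid (a point): For the kit. Blue upright can capacitor, 30 mm in diameter and 40 mm high. This point is its centre, 20 mm above its underside; z up. About 45 g.
- handle_mid (a point): For the kit. Black ejector handle lying flat, 24 mm high, 40 g, an L from above: arm 12 mm wide along its x and, at its +x end, a foot with a red button on top. From this point (on the arm's centre line, 12 mm up, z up) the arm runs x -28 to +40, y -6 to +6 mm; the foot x 24 to 40, y -26 to -6 mm. Grip across the arm at this point.
- recess_heatsink (a point): Square yellow-floored recess, 57 x 57 mm, for the black heatsink. Cut 6 mm deep in one of the four black 94 mm inserts of the grey kit tray (in any order, turned with the tray), insert tops 15 mm above the bench. About 8 mm clear all round the part, too little for fingers: grip parts by their upper half. This point: centre of its floor; x, y along the sides.
- recess_connector (a point): Straight yellow-floored slot, 81 x 35 mm, long along its x, for the connector (either way round). Cut 6 mm deep in one of the four black 94 mm inserts of the grey kit tray (in any order, turned with the tray), insert tops 15 mm above the bench. About 8 mm clear all round the part, too little for fingers: grip parts by their upper half. This point: centre of its floor.
- recess_capacitor (a point): Round yellow-floored recess, 47 mm across, for the blue capacitor. Cut 6 mm deep in one of the four black 94 mm inserts of the grey kit tray (in any order, turned with the tray), insert tops 15 mm above the bench. About 8 mm clear all round the part, too little for fingers: grip parts by their upper half. This point: centre of its floor.
- recess_handle (a point): L-shaped yellow-floored recess for the ejector handle, which fits only with its x, y along this x, y. Cut 6 mm deep in one of the four black 94 mm inserts of the grey kit tray (in any order, turned with the tray), insert tops 15 mm above the bench. About 8 mm clear all round the part, too little for fingers: grip parts by their upper half. This point: on its floor, below where handle_mid goes.
- heatsink_bare_mid (a point): Not for the kit. Bare silver aluminium finned heatsink, 40 x 40 mm in plan and 28 mm high, standing on its base plate, fins along its x; grip it across two opposite sides. This point is its centre, 14 mm above its underside; x and y run along its sides, z up. About 60 g.
- capacitor_black_mid (a point): Not for the kit. Black upright can capacitor, 30 mm in diameter and 40 mm high. This point is its centre, 20 mm above its underside; z up. About 45 g.
There are look-alikes about, which are no part of the job. What is shaped like the part that bears capacitor_black_mid but green is not meant.

How it is judged:
By the outcome, as a careful person would: the job done as asked, in the order asked, and still so for the second after the job is handed in, with the robot touching nothing.
It also fails if it takes over 101 s, if anything falls off the work surface, if the arm or the gripper's body presses on something with over 40 N, if the wrist force passes 120 N, or if a joint passes its speed limit or range.

## Robot

A 6-joint arm with a two-finger parallel gripper is mounted at the origin on the work surface. World frame = base frame: x ahead of the robot, y to its left, z up, the work surface at z = 0. Lengths are in m, angles in rad, forces in N, time in s.
With the tool pointing down it reaches from about 0.325 to 0.9 m from the base axis. Payload 6.1 kg.
Tool frame: the origin (TCP) lies between the finger pads; the fingertips stand 8 mm ahead of it and the grasp point (between the pads) lies 11 mm behind it (ctrl.finger_overhang is the distance from the TCP to the fingertips, in m); z points along the fingers, y is the line along which they close (so a half turn about z gives the same grasp; the last joint's range is limited). The gripper opens to 87 mm and grips with 3 to 60 N. Pads are 19 mm wide; open, the fingers measure 117 mm over their backs; the gripper's body (75 mm by 190 mm) begins 51 mm behind the grasp point.
Start: joints at [-1.281, 0.22, 1.526, -0, 1.395, -0.126], TCP at [0.252, -0.572, 0.231] pointing down, gripper open.
Joint ranges: [-2.98, 2.98], [-0.91, 2.08], [0.09, 2.57], [-1.24, 4.39], [0.2, 2.65], [-2.68, 2.68]. Speed limits (rad/s): [2.57, 2.57, 3.01, 3.14, 3.14, 3.14].

## Interface

Orientations are given as a 3x3 rotation matrix whose columns are the frame's x, y, z axes.
In Python, from bench import ctrl gives the robot as it stands.
- The arm moves only by the tool apply_moves, never from a script. Its argument "moves" is a list of rows, each an object with "hand": the opening in per cent of the stroke, from 0 (shut) to 100 (fully open); "slide": the shift along the tool's x, y, z in mm, a list of three; "dr": the turn, a rotation vector about the tool's x, y, z in rad, a list of three. In form: [{"hand": hand, "slide": [dx, dy, dz], "dr": [wx, wy, wz]}, ...]. A call has 1 to 20 rows; each row shifts and turns the commanded pose from where the row before left it, along the tool's axes as they then stand; what a row does not reach is not made up. A row lasts 1/12 s, in which the tool goes at most 41.7 mm and 7.16 degrees, less where a joint would pass 70% of its speed; a pose out of reach is approached as far as the arm can. A call with a gripper value outside its range is refused whole. The fingers move at their own pace and stop on an object; "force" is the grip in N (left out, the last holds). Time passes only in rows, so rows that do not move let the fingers close. It gives the time, the measured TCP pose, the force, the opening and the grip force at its end, in the units of the state.
- ctrl.get_obs(): the state, without advancing time (a new reading comes with each control period).
- ctrl.capture(name): name is "scene" or "top" or "wrist"; returns a dict with "img" (400x640x3 uint8, red, green, blue), "vertical_fov" (degrees; the focal length in pixels is half the picture's height over the tangent of half this angle, whatever the lens; pixels are square), "cx", "cy" (the principal point, pixels), "cam_to_world" (4x4, takes a point from camera to world coordinates). Camera axes: x right, y down, z forward; pixel columns grow to the right and rows downward; lengths in m; the calibration is good to about 2 mm. A picture is of the moment at which its call begins. There is no depth.
- ctrl.sign_off(): hands the job in; it is judged then, once.
Trained networks look in a picture, given as the dict that the camera call returned (one of the last four; its "shot" number tells which), for a name from the list of things; names that differ only in an ending like _2 or _b are one class to them, and where a whole thing is asked for, a point or a joint stands for the part that bears it (a point fixed in the world has none). Each returns a list of dicts, best first, with "score" (0 to 1); they miss things now and then, are a little off and sometimes report something else, mostly with a low value. They report only what shows in the picture. A call takes as long as a camera call. They do not tell look-alikes from the thing itself.
- ctrl.spot_in(picture, thing): "at" ([x, y, z] in m, in world coordinates, good to about 4 mm: the middle of the surface that is visible of it).
- ctrl.cut_out(picture, thing): "pixels" (400x640 bool, what is visible of it).
The state is a dict: "t": time; "q": joint angles; "dq": joint speeds; "joint_efforts": joint torques, N m; "eef_pos": TCP position; "tool_rot": TCP orientation; "force": force on the tool from outside, world axes, zero at the start; "wrist_torque": the same for the moment, N m; "opening": finger opening in m; "grip_force": force on a finger pad.
Only numpy, scipy, OpenCV 4.12 (cv2) and the standard library are available. Lean on these libraries where they do the work, as an engineer would, in place of code of your own. Each camera call takes 0.05 s, during which the arm holds its last target. There are 200 camera calls.

## Working session

There is one attempt and no reset: what is moved stays moved. The work goes in short steps, Python scripts to look and compute and a tool call to move; the robot and the scene stay as the last step left them, time stands still between calls to the robot, and variables do not carry over. Pictures are saved under pics/ and viewed, at most 14 in all, crops included, and the job is handed in when it is done.

Besides the shell and the picture viewer there is one more tool, called after "Emit:" as a command line: name --argument value ..., lists and objects as JSON in quotes. apply_moves: Moves the arm, as the interface text tells. Its arguments: {"type":"object","properties":{"moves":{"type":"array"},"force":{"type":"number"}},"required":["moves"]}

```bash
mkdir -p pics; ls; cat > h.py <<'E'
import numpy as np, cv2
from bench import ctrl
def proj(p,P):
    T=np.linalg.inv(p['cam_to_world']); q=T[:3,:3]@np.array(P)+T[:3,3]
    f=200/np.tan(np.radians(p['vertical_fov'])/2); return q[:2]/q[2]*f+[p['cx'],p['cy']]
def ray(p,uv,z):
    f=200/np.tan(np.radians(p['vertical_fov'])/2); T=np.array(p['cam_to_world'])
    uv=np.atleast_2d(uv).astype(float)
    d=np.c_[(uv[:,0]-p['cx'])/f,(uv[:,1]-p['cy'])/f,np.ones(len(uv))]@T[:3,:3].T
    return T[:3,3]+d*((z-T[2,3])/d[:,2])[:,None]
def save(p,n): cv2.imwrite('pics/'+n+'.png',cv2.cvtColor(p['img'],cv2.COLOR_RGB2BGR))
E
python3 - <<'E'
from h import *
for c in ('scene','top'):
    p=ctrl.capture(c); save(p,c+'0'); print(c,p['vertical_fov'],np.round(p['cam_to_world'],3).tolist())
    for n in "heatsink_black_mid connector_mid capacitor_blue_mid handle_mid recess_heatsink recess_connector recess_capacitor recess_handle heatsink_bare_mid capacitor_black_mid".split():
        for r in ctrl.spot_in(p,n)[:4]: print(n,np.round(r['at'],3),round(r['score'],2),proj(p,r['at']).round())
o=ctrl.get_obs();print(o)
E
```

```text
pics
scene 48.65454221974061 [[-0.762, 0.337, -0.553, 1.039], [0.647, 0.428, -0.631, 0.597], [0.024, -0.839, -0.544, 0.545], [0.0, 0.0, 0.0, 1.0]]
heatsink_black_mid [ 0.599 -0.237  0.02 ] 0.92 [228. 164.]
connector_mid [ 0.435 -0.235  0.016] 0.65 [284. 146.]
capacitor_blue_mid [ 0.518 -0.369  0.026] 0.77 [229. 133.]
handle_mid [0.445 0.251 0.022] 0.62 [434. 239.]
recess_heatsink [ 0.59  -0.044  0.015] 0.65 [279. 200.]
recess_heatsink [ 0.434 -0.235  0.018] 0.4 [285. 145.]
recess_connector [0.586 0.052 0.013] 0.6 [309. 221.]
recess_connector [ 0.517 -0.369  0.029] 0.28 [229. 132.]
recess_capacitor [ 0.492 -0.049  0.016] 0.88 [313. 183.]
recess_capacitor [ 0.597 -0.239  0.02 ] 0.61 [229. 163.]
recess_handle [0.491 0.051 0.018] 0.81 [343. 202.]
heatsink_bare_mid [0.446 0.251 0.02 ] 0.7 [433. 240.]
heatsink_bare_mid [0.5   0.364 0.027] 0.61 [470. 284.]
heatsink_bare_mid [ 0.435 -0.236  0.018] 0.4 [284. 146.]
capacitor_black_mid [0.59  0.255 0.029] 0.92 [383. 271.]
capacitor_black_mid [0.518 0.268 0.031] 0.67 [417. 257.]
capacitor_black_mid [ 0.59  -0.047  0.013] 0.52 [278. 200.]
top 53.
[... 888 characters left out ...]
      1.39469652e+00, -1.26109711e-01]), 'dq': array([ 0.00048686, -0.00080525, -0.00244216,  0.00085964, -0.00086548,
       -0.00017936]), 'joint_efforts': array([-4.39298110e-04, -4.94576669e+01, -3.87720430e+01,  6.97958632e-02,
        4.66751133e-02, -3.07062706e-06]), 'eef_pos': array([ 0.25243752, -0.57174539,  0.23053147]), 'tool_rot': array([[ 9.14798697e-01,  4.03910069e-01,  6.64848203e-06],
       [ 4.03910069e-01, -9.14798697e-01,  1.61896566e-05],
       [ 1.26211880e-05, -1.21248879e-05, -1.00000000e+00]]), 'force': array([-0.32306633,  0.42512217,  0.40559665]), 'wrist_torque': array([ 0.00447016, -0.01939608, -0.02309319]), 'grip_force': 0.0, 'opening': 0.08685612528921659}
```

```bash
python3 - <<'E'
import cv2
a=cv2.imread('pics/top0.png'); c=a[130:290,140:530]
cv2.imwrite('pics/top0c.png',cv2.resize(c,None,fx=2.05,fy=2.05,interpolation=cv2.INTER_CUBIC))
E
```

```text
(no output)
```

View pics/scene0.png

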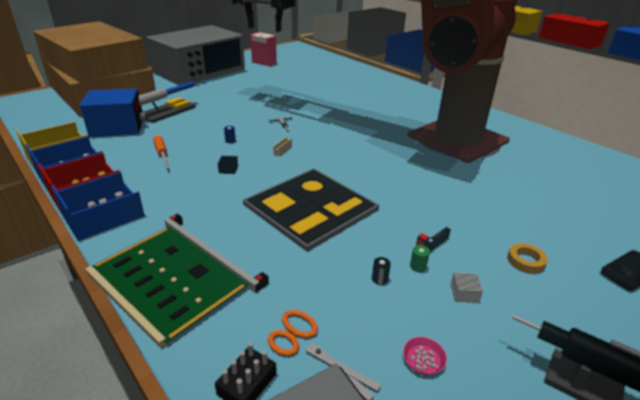

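View pics/top0c.png

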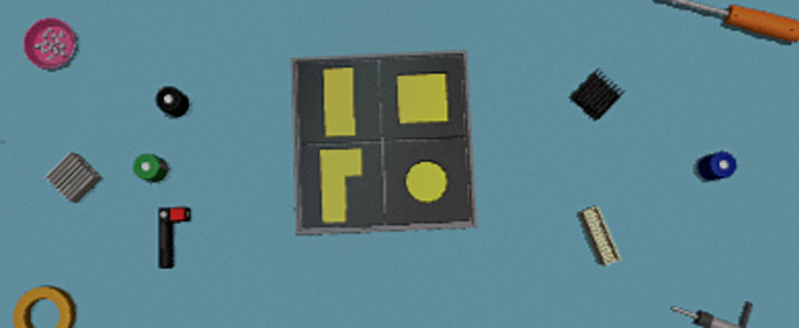

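Top crop, converted to full-image pixels: the tray's recesses are the slot at (306,181), square at (347,176), L at (307,219) and circle at (351,218).

Candidates:
- Heatsinks: black at (431,177), bare silver at (177,216).
- Capacitors: blue at (490,209), black at (225,179), green look-alike at (212,210).
- Connector: beige at (432,244), the only one.
- Handle: black with red button at (221,240), the only one on the bench apart from those on the card.

I choose black heatsink (431,177), blue capacitor (490,209), beige connector (432,244) and handle (221,240).

```bash
python3 - <<'E'
from h import *
p=ctrl.capture('top'); im=p['img'].astype(int)
y=((im[...,0]>130)&(im[...,1]>120)&(im[...,2]<110)).astype(np.uint8)
n,l,s,c=cv2.connectedComponentsWithStats(y)
def rep(name,m,z):
    v,u=np.nonzero(m); W=ray(p,np.c_[u,v],z)[:,:2]*1000
    r=cv2.minAreaRect(W.astype(np.float32)); print(name,'cen',W.mean(0).round(1),'rect',np.round(r[0],1),np.round(r[1],1),round(r[2],1),len(u))
for i in range(1,n):
    if s[i,4]>200 and 290<c[i][0]<370: rep('rec',l==i,.009)
for n,z in (('heatsink_black_mid',.028),('connector_mid',.026),('capacitor_blue_mid',.04),('handle_mid',.024)):
    r=ctrl.cut_out(p,n)[0]; rep(n,r['pixels'],z)
    print(proj(p,[0,0,0]) if 0 else '')
E
```

```text
rec cen [586.2  54.9] rect [586.5  55.2] [78.2 33.1] 2.9 450
rec cen [590.7 -42.1] rect [590.8 -42.1] [54.7 55.8] 4.0 530
rec cen [494.1  55.9] rect [489.   52.4] [80.3 45.1] 0.5 496
rec cen [493.5 -46.6] rect [493.9 -46.7] [42.4 44.7] 0.2 294
heatsink_black_mid cen [ 590.6 -238.1] rect [ 591.3 -238.1] [39.1 47.1] 44.7 329

connector_mid cen [ 431.7 -238.1] rect [ 432.8 -237.8] [62.2 23.8] 20.4 275

capacitor_blue_mid cen [ 510.6 -365.8] rect [ 510.7 -365.4] [30.3 42. ] 18.6 219

handle_mid cen [433.9 243.8] rect [428.4 237.9] [66.7 35. ] 2.2 260
```

Emit:
apply_moves --moves '[{"hand": 100, "slide": [31.8, -12.1, 5], "dr": [0, 0, 0]}, {"hand": 100, "slide": [31.8, -12.1, 5], "dr": [0, 0, 0]}, {"hand": 100, "slide": [31.8, -12.1, 5], "dr": [0, 0, 0]}, {"hand": 100, "slide": [31.8, -12.1, 5], "dr": [0, 0, 0]}, {"hand": 100, "slide": [31.8, -12.1, 5], "dr": [0, 0, 0]}, {"hand": 100, "slide": [31.8, -12.1, 5], "dr": [0, 0, 0]}, {"hand": 100, "slide": [31.8, -12.1, 5], "dr": [0, 0, 0]}, {"hand": 100, "slide": [31.8, -12.1, 5], "dr": [0, 0, 0]}, {"hand": 100, "slide": [31.8, -12.1, 5], "dr": [0, 0, 0]}, {"hand": 100, "slide": [31.8, -12.1, 5], "dr": [0, 0, 0]}, {"hand": 100, "slide": [31.8, -12.1, 5], "dr": [0, 0, 0]}, {"hand": 100, "slide": [31.8, -12.1, 5], "dr": [0, 0, 0]}, {"hand": 100, "slide": [31.8, -12.1, 5], "dr": [0, 0, 0]}, {"hand": 100, "slide": [31.8, -12.1, 5], "dr": [0, 0, 0]}, {"hand": 100, "slide": [0, 0, 0], "dr": [0, 0, -0.0925]}, {"hand": 100, "slide": [0, 0, 0], "dr": [0, 0, -0.0925]}, {"hand": 100, "slide": [0, 0, 0], "dr": [0, 0, -0.0925]}, {"hand": 100, "slide": [0, 0, 0], "dr": [0, 0, -0.0925]}, {"hand": 100, "slide": [0, 0, 0], "dr": [0, 0, 0]}]' --force 20

```text
t: 2.93
eef_pos: [0.5914, -0.2367, 0.1604]
tool_rot: [[0.704, 0.71, -0.0], [0.71, -0.704, 0.0], [-0.0, -0.0, -1.0]]
force: [0.8, -0.2, 0.7]
opening: 0.0871
grip_force: 0.0
```

```bash
cat >> h.py <<'E'
def plan(x,y,z,deg=None,step=33):
    "mm; slide in the present tool frame, then turn"
    o=ctrl.get_obs(); R=o['tool_rot']; d=R.T@(np.array([x,y,z])-o['eef_pos']*1000)
    psi=np.degrees(np.arctan2(R[1,0],R[0,0])); n=max(1,int(np.ceil(np.linalg.norm(d)/step)))
    print('at',(o['eef_pos']*1000).round(1),'psi',psi.round(1),'slide total',d.round(1),'rows',n,(d/n).round(1),'dr total',None if deg is None else round(np.radians(psi-deg),3))
def look(name,thing,z,tag):
    p=ctrl.capture(name); save(p,tag)
    for r in ctrl.cut_out(p,thing)[:2]:
        m=r['pixels']; v,u=np.nonzero(m); W=ray(p,np.c_[u,v],z)[:,:2]*1000
        b=cv2.minAreaRect(W.astype(np.float32)); print(thing,round(r['score'],2),'cen',W.mean(0).round(1),'rect',np.round(b[0],1),np.round(b[1],1),round(b[2],1),len(u),'px',(u.mean().round(),v.mean().round()))
    return p
E
python3 - <<'E'
from h import *
o=ctrl.get_obs();print(o['t'],o['eef_pos'],o['force'],o['q'])
p=look('wrist','heatsink_black_mid',.028,'w1'); print(np.round(p['cam_to_world'],3))
E
```

```text
2.9333 [ 0.59137778 -0.23671811  0.16043628] [ 0.75985289 -0.20739158  0.65427173] [-5.04456871e-01  3.03784457e-01  1.56079449e+00  2.00181735e-08
  1.27718141e+00  2.76888130e-01]
heatsink_black_mid 0.84 cen [ 595.4 -244.5] rect [ 595.7 -245. ] [43.7 39.3] 46.5 1920 px (np.float64(324.0), np.float64(198.0))
[[ 0.709 -0.684 -0.17   0.638]
 [-0.705 -0.688 -0.173 -0.191]
 [ 0.001  0.243 -0.97   0.313]
 [ 0.     0.     0.     1.   ]]
```

View pics/w1.png

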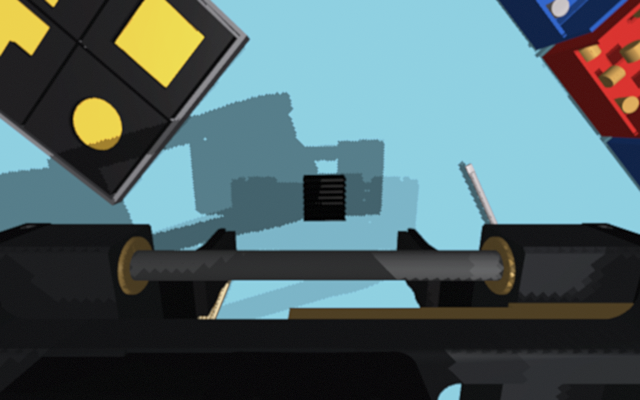

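Wrist view: the black heatsink is the only finned block here, at px (324,198) spanning x 304–345 and y 176–220, square to the tool. The tray is upper left.

```bash
python3 - <<'E'
from h import *
p=ctrl.capture('wrist'); g=p['img'].max(2)[165:235,290:360]
m=(g<75).astype(np.uint8); n,l,s,c=cv2.connectedComponentsWithStats(m); i=1+s[1:,4].argmax(); print(s[i],c[i])
v,u=np.nonzero(l==i); u=u+290; v=v+165; print(u.min(),u.max(),v.min(),v.max())
print(g[:,34][::3])
a,b,t,q=u.min(),u.max()+1,v.min(),v.max()+1
print(ray(p,[[a,t],[b,t]],.028)*1000, ray(p,[[a,q],[b,q]],0)*1000)
# predicted projections
for C in ((593.5,-247),(593.5,-242),(595,-245)):
    e=[proj(p,[C[0]/1000+.0283*np.cos(k),C[1]/1000+.0283*np.sin(k),z]).round(1).tolist() for k in np.pi/2*np.arange(4) for z in (0,.028)]
    e=np.array(e); print(C,e.min(0),e.max(0))
E
```

```text
[  12    9   44   47 1921] [33.87610619 31.85216033]
302 345 174 220
[225 225 228  88   7  39   8  37   5  35   7  28  11  13   7   7   6   4
  36 199 201 200 200 200]
[[ 596.96814124 -214.862836     28.        ]
 [ 624.98414079 -243.08284729   28.        ]] [[ 557.96688901 -251.13186466    0.        ]
 [ 589.88081841 -283.28905185    0.        ]]
(593.5, -247) [302.4 174.6] [346.5 221.8]
(593.5, -242) [298.4 171.1] [342.6 218.2]
(595, -245) [301.9 172.1] [346.1 219.2]
```

Emit:
apply_moves --moves '[{"hand": 100, "slide": [-2.2, 4, 20], "dr": [0, 0, 0]}, {"hand": 100, "slide": [-2.2, 4, 30], "dr": [0, 0, 0]}, {"hand": 100, "slide": [0, 0, 35], "dr": [0, 0, 0]}, {"hand": 100, "slide": [0, 0, 30], "dr": [0, 0, 0]}, {"hand": 100, "slide": [0, 0, 18], "dr": [0, 0, 0]}, {"hand": 100, "slide": [0, 0, 10.4], "dr": [0, 0, 0]}, {"hand": 100, "slide": [0, 0, 0], "dr": [0, 0, 0]}, {"hand": 0, "slide": [0, 0, 0], "dr": [0, 0, 0]}, {"hand": 0, "slide": [0, 0, 0], "dr": [0, 0, 0]}, {"hand": 0, "slide": [0, 0, 0], "dr": [0, 0, 0]}, {"hand": 0, "slide": [0, 0, 0], "dr": [0, 0, 0]}, {"hand": 0, "slide": [0, 0, 0], "dr": [0, 0, 0]}, {"hand": 0, "slide": [0, 0, 0], "dr": [0, 0, 0]}]' --force 20

```text
t: 4.17
eef_pos: [0.5943, -0.2459, 0.018]
tool_rot: [[0.707, 0.707, 0.001], [0.707, -0.707, -0.001], [0.0, 0.001, -1.0]]
force: [0.5, 0.3, -0.6]
opening: 0.055
grip_force: 0.0
```

Emit:
apply_moves --moves '[{"hand": 0, "slide": [0, 0, 0], "dr": [0, 0, 0]}, {"hand": 0, "slide": [0, 0, 0], "dr": [0, 0, 0]}, {"hand": 0, "slide": [0, 0, 0], "dr": [0, 0, 0]}, {"hand": 0, "slide": [0, 0, 0], "dr": [0, 0, 0]}, {"hand": 0, "slide": [0, 0, 0], "dr": [0, 0, 0]}, {"hand": 0, "slide": [0, 0, 0], "dr": [0, 0, 0]}, {"hand": 0, "slide": [0, 0, 0], "dr": [0, 0, 0]}, {"hand": 0, "slide": [0, 0, -10], "dr": [0, 0, 0]}, {"hand": 0, "slide": [0, 0, -20], "dr": [0, 0, 0]}, {"hand": 0, "slide": [0, 0, -25], "dr": [0, 0, 0]}, {"hand": 0, "slide": [0, 0, -25], "dr": [0, 0, 0]}, {"hand": 0, "slide": [0, 0, 0], "dr": [0, 0, 0]}]'

```text
t: 5.17
eef_pos: [0.5973, -0.2476, 0.1039]
tool_rot: [[0.707, 0.707, 0.008], [0.707, -0.707, -0.005], [0.003, 0.009, -1.0]]
force: [2.3, -1.7, 0.2]
opening: 0.04
grip_force: 20.0
```

```bash
python3 - <<'E'
from h import *
plan(591.5,-42.5,98,2.7)
p=look('wrist','heatsink_black_mid',.095,'w2')
plan(591.5,-42.5,98,2.7)
E
```

```text
at [ 597.3 -247.6  103.9] psi 45.0 slide total [ 141.  -149.1    4.9] rows 7 [ 20.1 -21.3   0.7] dr total 0.739
heatsink_black_mid 0.8 cen [ 597.7 -248.8] rect [ 594.4 -251.7] [53.3 45.7] 44.8 4907 px (np.float64(316.0), np.float64(246.0))
at [ 594.9 -246.3   99.2] psi 45.0 slide total [ 141.8 -146.5    0.8] rows 7 [ 20.3 -20.9   0.1] dr total 0.739
```

View pics/w2.png

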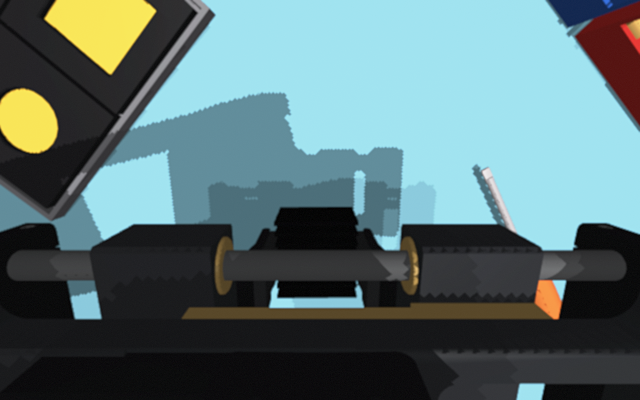

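Heatsink is held between the pads, px (316,250), with the tray upper left.

Emit:
apply_moves --moves '[{"hand": 0, "slide": [20.3, -21, 0], "dr": [0, 0, 0]}, {"hand": 0, "slide": [20.3, -21, 0], "dr": [0, 0, 0]}, {"hand": 0, "slide": [20.3, -21, 0], "dr": [0, 0, 0]}, {"hand": 0, "slide": [20.3, -21, 0], "dr": [0, 0, 0]}, {"hand": 0, "slide": [20.3, -21, 0], "dr": [0, 0, 0]}, {"hand": 0, "slide": [20.3, -21, 0], "dr": [0, 0, 0]}, {"hand": 0, "slide": [20.3, -21, 0], "dr": [0, 0, 0]}, {"hand": 0, "slide": [0, 0, 0], "dr": [0, 0, 0.1056]}, {"hand": 0, "slide": [0, 0, 0], "dr": [0, 0, 0.1056]}, {"hand": 0, "slide": [0, 0, 0], "dr": [0, 0, 0.1056]}, {"hand": 0, "slide": [0, 0, 0], "dr": [0, 0, 0.1056]}, {"hand": 0, "slide": [0, 0, 0], "dr": [0, 0, 0.1056]}, {"hand": 0, "slide": [0, 0, 0], "dr": [0, 0, 0.1056]}, {"hand": 0, "slide": [0, 0, 0], "dr": [0, 0, 0.1056]}, {"hand": 0, "slide": [0, 0, 0], "dr": [0, 0, 0]}, {"hand": 0, "slide": [0, 0, 0], "dr": [0, 0, 0]}]'

```text
t: 6.6
eef_pos: [0.5893, -0.0411, 0.0958]
tool_rot: [[0.999, 0.05, -0.002], [0.05, -0.999, 0.0], [-0.002, -0.001, -1.0]]
force: [0.3, 0.6, -0.7]
opening: 0.0395
grip_force: 20.0
```

```bash
python3 - <<'E'
from h import *
p=ctrl.capture('wrist'); save(p,'w3')
im=p['img'].astype(int); y=((im[...,0]>120)&(im[...,1]>100)&(im[...,2]<110)).astype(np.uint8)
n,l,s,c=cv2.connectedComponentsWithStats(y)
for i in range(1,n):
    if s[i,4]>300:
        v,u=np.nonzero(l==i); W=ray(p,np.c_[u,v],.009)[:,:2]*1000; b=cv2.minAreaRect(W.astype(np.float32)); print(s[i],np.round(b[0],1),np.round(b[1],1),round(b[2],1))
o=ctrl.get_obs();E=o['eef_pos'];R=o['tool_rot'];print(E,R.round(3).tolist())
for d in (-4,0,4):
  e=np.array([proj(p,E+R@(np.array([d+a*20,b*20,18-h])/1000)) for a in (-1,1) for b in (-1,1) for h in (0,28)]); print(d,e.min(0).round(),e.max(0).round())
E
```

```text
[ 168  157   50   67 2930] [599.3  52.8] [51.8 34. ] 2.8
[ 283  173   75   39 2462] [603.4 -44.8] [29.2 56.8] 1.1
[298 297  45  12 410] [508.1 -49.8] [10.4 37.2] 2.8
[ 0.58949693 -0.04116782  0.09607408] [[0.999, 0.05, -0.002], [0.05, -0.999, 0.0], [-0.002, -0.0, -1.0]]
-4 [271. 214.] [356. 306.]
0 [270. 207.] [356. 299.]
4 [270. 200.] [356. 292.]
```

View pics/w3.png

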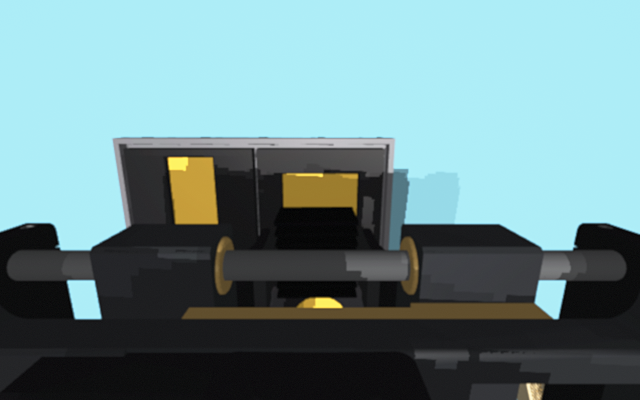

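Emit:
apply_moves --moves '[{"hand": 0, "slide": [1, 2.2, 20], "dr": [0, 0, 0]}, {"hand": 0, "slide": [0, 0, 20], "dr": [0, 0, 0]}, {"hand": 0, "slide": [0, 0, 14], "dr": [0, 0, 0]}, {"hand": 0, "slide": [0, 0, 8], "dr": [0, 0, 0]}, {"hand": 0, "slide": [0, 0, 4], "dr": [0, 0, 0]}, {"hand": 0, "slide": [0, 0, 0], "dr": [0, 0, 0]}, {"hand": 0, "slide": [0, 0, 0], "dr": [0, 0, 0]}]'

```text
t: 7.23
eef_pos: [0.5918, -0.0435, 0.0316]
tool_rot: [[0.999, 0.047, 0.0], [0.047, -0.999, -0.0], [0.0, 0.0, -1.0]]
force: [0.9, -0.4, -1.4]
opening: 0.0398
grip_force: 20.0
```

Emit:
apply_moves --moves '[{"hand": 0, "slide": [0, 0, 2], "dr": [0, 0, 0]}, {"hand": 0, "slide": [0, 0, 1], "dr": [0, 0, 0]}, {"hand": 0, "slide": [0, 0, 1], "dr": [0, 0, 0]}, {"hand": 0, "slide": [0, 0, 0], "dr": [0, 0, 0]}]'

```text
t: 7.57
eef_pos: [0.5916, -0.0435, 0.0274]
tool_rot: [[0.999, 0.047, 0.0], [0.047, -0.999, -0.0], [0.0, 0.0, -1.0]]
force: [-0.0, 0.6, -1.0]
opening: 0.0398
grip_force: 20.0
```

Emit:
apply_moves --moves '[{"hand": 0, "slide": [0, 0, 0.6], "dr": [0, 0, 0]}, {"hand": 0, "slide": [0, 0, 0], "dr": [0, 0, 0]}]'

```text
t: 7.73
eef_pos: [0.5914, -0.0434, 0.0266]
tool_rot: [[0.999, 0.047, 0.0], [0.047, -0.999, -0.0], [0.0, 0.0, -1.0]]
force: [-0.6, -0.5, -1.1]
opening: 0.04
grip_force: 20.0
```

Emit:
apply_moves --moves '[{"hand": 0, "slide": [0, 0, 0.6], "dr": [0, 0, 0]}, {"hand": 0, "slide": [0, 0, 0.4], "dr": [0, 0, 0]}, {"hand": 0, "slide": [0, 0, 0], "dr": [0, 0, 0]}]'

```text
t: 7.98
eef_pos: [0.5916, -0.0435, 0.0262]
tool_rot: [[0.999, 0.047, 0.0], [0.047, -0.999, -0.0], [0.0, 0.0, -1.0]]
force: [-2.7, 0.6, 5.1]
opening: 0.0397
grip_force: 20.0
```

Emit:
apply_moves --moves '[{"hand": 65, "slide": [0, 0, 0], "dr": [0, 0, 0]}, {"hand": 65, "slide": [0, 0, 0], "dr": [0, 0, 0]}, {"hand": 65, "slide": [0, 0, 0], "dr": [0, 0, 0]}, {"hand": 65, "slide": [0, 0, 0], "dr": [0, 0, 0]}, {"hand": 65, "slide": [0, 0, -10], "dr": [0, 0, 0]}, {"hand": 65, "slide": [0, 0, -24], "dr": [0, 0, 0]}, {"hand": 65, "slide": [0, 0, -30], "dr": [0, 0, 0]}, {"hand": 65, "slide": [-21.1, 24, -10], "dr": [0, 0, 0]}, {"hand": 65, "slide": [-21.1, 24, -10], "dr": [0, 0, 0]}, {"hand": 65, "slide": [-21.1, 24, -10], "dr": [0, 0, 0]}, {"hand": 65, "slide": [-21.1, 24, -10], "dr": [0, 0, 0]}, {"hand": 65, "slide": [-21.1, 24, -10], "dr": [0, 0, 0]}, {"hand": 65, "slide": [-21.1, 24, -10], "dr": [0, 0, 0]}, {"hand": 65, "slide": [-21.1, 24, -10], "dr": [0, 0, 0]}, {"hand": 65, "slide": [-21.1, 24, 0], "dr": [0, 0, 0]}, {"hand": 65, "slide": [0, 0, 0], "dr": [0, 0, -0.092]}, {"hand": 65, "slide": [0, 0, 0], "dr": [0, 0, -0.092]}, {"hand": 65, "slide": [0, 0, 0], "dr": [0, 0, -0.092]}, {"hand": 65, "slide": [0, 0, 0], "dr": [0, 0, 0]}]'

```text
t: 9.57
eef_pos: [0.4316, -0.2435, 0.1603]
tool_rot: [[0.948, 0.319, 0.001], [0.319, -0.948, -0.001], [0.001, 0.001, -1.0]]
force: [-1.2, -0.1, -0.2]
opening: 0.0564
grip_force: 0.0
```

```bash
python3 - <<'E'
from h import *
p=look('wrist','connector_mid',.013,'w4')
plan(432,-243,160,18.5)
t=ctrl.capture('top'); a=t['img'][130:290,140:530]; b=p['img'][100:350]
a=cv2.resize(a,(640,263)); cv2.imwrite('pics/j4.png',cv2.cvtColor(np.vstack([a,b]),cv2.COLOR_RGB2BGR))
E
```

```text
connector_mid 0.68 cen [ 432.3 -244.3] rect [ 431.5 -245. ] [68.2 19.5] 21.7 1337 px (np.float64(315.0), np.float64(192.0))
at [ 431.8 -243.2  160.1] psi 18.3 slide total [ 0.2 -0.1  0.1] rows 1 [ 0.2 -0.1  0.1] dr total -0.003
```

View pics/j4.png

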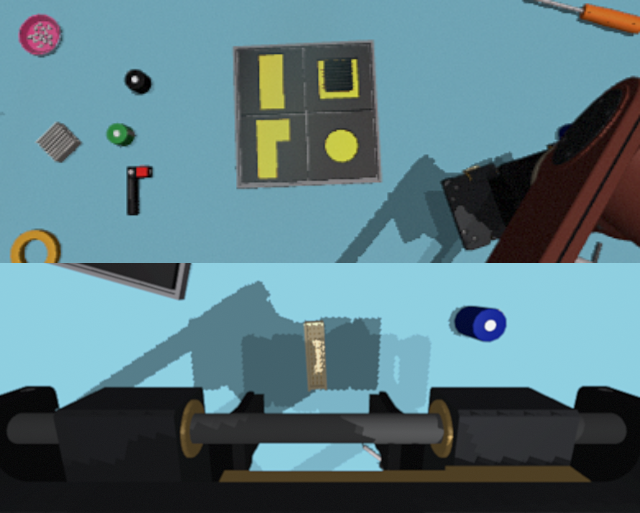

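Heatsink sits in the square recess. The connector is at wrist px (315,192), between the fingers, turned about 21°.

Emit:
apply_moves --moves '[{"hand": 65, "slide": [-0.3, 1.4, 25], "dr": [0, 0, -0.045]}, {"hand": 65, "slide": [0, 0, 35], "dr": [0, 0, 0]}, {"hand": 65, "slide": [0, 0, 35], "dr": [0, 0, 0]}, {"hand": 65, "slide": [0, 0, 30], "dr": [0, 0, 0]}, {"hand": 65, "slide": [0, 0, 13], "dr": [0, 0, 0]}, {"hand": 65, "slide": [0, 0, 5.5], "dr": [0, 0, 0]}, {"hand": 0, "slide": [0, 0, 0], "dr": [0, 0, 0]}, {"hand": 0, "slide": [0, 0, 0], "dr": [0, 0, 0]}, {"hand": 0, "slide": [0, 0, 0], "dr": [0, 0, 0]}, {"hand": 0, "slide": [0, 0, 0], "dr": [0, 0, 0]}, {"hand": 0, "slide": [0, 0, 0], "dr": [0, 0, 0]}, {"hand": 0, "slide": [0, 0, 0], "dr": [0, 0, 0]}, {"hand": 0, "slide": [0, 0, 0], "dr": [0, 0, 0]}, {"hand": 0, "slide": [0, 0, 0], "dr": [0, 0, 0]}, {"hand": 0, "slide": [0, 0, 0], "dr": [0, 0, 0]}, {"hand": 0, "slide": [0, 0, 0], "dr": [0, 0, 0]}]' --force 15

```text
t: 11.05
eef_pos: [0.4322, -0.2448, 0.0166]
tool_rot: [[0.933, 0.359, 0.001], [0.359, -0.933, -0.0], [0.0, 0.001, -1.0]]
force: [-1.3, 0.7, 5.5]
opening: 0.0179
grip_force: 15.0
```

Emit:
apply_moves --moves '[{"hand": 0, "slide": [0, 0, -12], "dr": [0, 0, 0]}, {"hand": 0, "slide": [0, 0, -25], "dr": [0, 0, 0]}, {"hand": 0, "slide": [0, 0, -30], "dr": [0, 0, 0]}, {"hand": 0, "slide": [0, 0, -23], "dr": [0, 0, 0]}, {"hand": 0, "slide": [22.8, -20.3, 0], "dr": [0, 0, 0]}, {"hand": 0, "slide": [22.8, -20.3, 0], "dr": [0, 0, 0]}, {"hand": 0, "slide": [22.8, -20.3, 0], "dr": [0, 0, 0]}, {"hand": 0, "slide": [22.8, -20.3, 0], "dr": [0, 0, 0]}, {"hand": 0, "slide": [22.8, -20.3, 0], "dr": [0, 0, 0]}, {"hand": 0, "slide": [22.8, -20.3, 0], "dr": [0, 0, 0]}, {"hand": 0, "slide": [22.8, -20.3, 0], "dr": [0, 0, 0]}, {"hand": 0, "slide": [22.8, -20.3, 0], "dr": [0, 0, 0]}, {"hand": 0, "slide": [22.8, -20.3, 0], "dr": [0, 0, 0]}, {"hand": 0, "slide": [22.8, -20.3, 0], "dr": [0, 0, 0]}, {"hand": 0, "slide": [22.8, -20.3, 0], "dr": [0, 0, 0]}, {"hand": 0, "slide": [0, 0, 0], "dr": [0, 0, 0.08]}, {"hand": 0, "slide": [0, 0, 0], "dr": [0, 0, 0.08]}, {"hand": 0, "slide": [0, 0, 0], "dr": [0, 0, 0.08]}, {"hand": 0, "slide": [0, 0, 0], "dr": [0, 0, 0.08]}, {"hand": 0, "slide": [0, 0, 0], "dr": [0, 0, 0]}]'

```text
t: 12.72
eef_pos: [0.5855, 0.0542, 0.1063]
tool_rot: [[0.999, 0.045, -0.0], [0.045, -0.999, -0.0], [-0.0, 0.0, -1.0]]
force: [-1.6, 0.7, 0.6]
opening: 0.0177
grip_force: 15.0
```

```bash
python3 - <<'E'
from h import *
p=look('wrist','connector_mid',.104,'w5')
im=p['img'].astype(int); y=((im[...,0]>120)&(im[...,1]>100)&(im[...,2]<90)).astype(np.uint8)
n,l,s,c=cv2.connectedComponentsWithStats(y)
for i in range(1,n):
    if s[i,4]>150:
        v,u=np.nonzero(l==i); W=ray(p,np.c_[u,v],.009)[:,:2]*1000; b=cv2.minAreaRect(W.astype(np.float32)); print(s[i],np.round(b[0],1),np.round(b[1],1),round(b[2],1))
plan(585.6,54,60,2.7)
o=ctrl.get_obs();E=o['eef_pos'];R=o['tool_rot']
for d in (-4,0,4):
  e=np.array([proj(p,E+R@(np.array([d+a*32,b*9,16.6-h])/1000)) for a in (-1,1) for b in (-1,1) for h in (0,26)]); print(d,e.min(0).round(),e.max(0).round())
E
```

```text
connector_mid 0.72 cen [592.   52.9] rect [587.   52.6] [67.4 19.2] 2.5 3308 px (np.float64(316.0), np.float64(239.0))
[ 295  157   45   74 1030] [595.1  52.3] [60.1 34.8] 2.5
[403 172  73  53 579] [596.1 -45.2] [43.1 55.6] 2.5
at [585.6  54.  106.3] psi 2.9 slide total [ 0.   0.  46.3] rows 2 [ 0.   0.  23.2] dr total 0.003
-4 [294. 194.] [332. 326.]
0 [293. 186.] [332. 320.]
4 [293. 179.] [332. 313.]
```

View pics/w5.png

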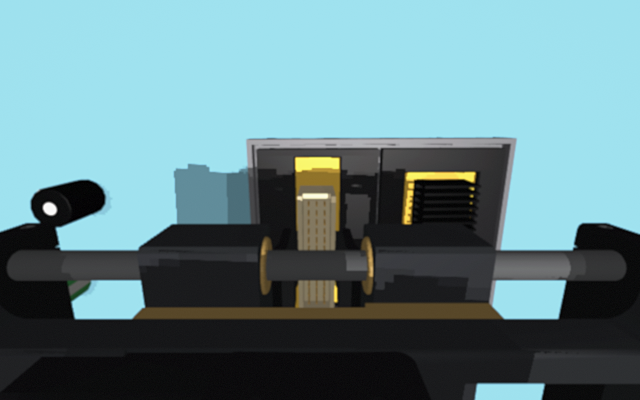

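Connector held over the slot (far end px row 194, slot end row 157). It sits about 4 mm back in the hand, so I shift forward 3 mm and lower.

Emit:
apply_moves --moves '[{"hand": 0, "slide": [3, 0.4, 20], "dr": [0, 0, 0]}, {"hand": 0, "slide": [0, 0, 25], "dr": [0, 0, 0]}, {"hand": 0, "slide": [0, 0, 18], "dr": [0, 0, 0]}, {"hand": 0, "slide": [0, 0, 9], "dr": [0, 0, 0]}, {"hand": 0, "slide": [0, 0, 4], "dr": [0, 0, 0]}, {"hand": 0, "slide": [0, 0, 2.2], "dr": [0, 0, 0]}, {"hand": 0, "slide": [0, 0, 1.2], "dr": [0, 0, 0]}, {"hand": 0, "slide": [0, 0, 0.8], "dr": [0, 0, 0]}, {"hand": 0, "slide": [0, 0, 0], "dr": [0, 0, 0]}, {"hand": 0, "slide": [0, 0, 0], "dr": [0, 0, 0]}]'

```text
t: 13.65
eef_pos: [0.5894, 0.0537, 0.0268]
tool_rot: [[0.999, 0.048, 0.002], [0.048, -0.999, -0.0], [0.002, 0.0, -1.0]]
force: [-1.2, 0.8, -0.3]
opening: 0.018
grip_force: 15.0
```

Emit:
apply_moves --moves '[{"hand": 0, "slide": [-0.5, 0, 0.6], "dr": [0, 0, 0]}, {"hand": 0, "slide": [0, 0, 0.5], "dr": [0, 0, 0]}, {"hand": 0, "slide": [0, 0, 0], "dr": [0, 0, 0]}]'

```text
t: 13.9
eef_pos: [0.5887, 0.0537, 0.0256]
tool_rot: [[0.999, 0.048, 0.001], [0.048, -0.999, -0.0], [0.001, 0.0, -1.0]]
force: [-2.1, -0.5, 4.8]
opening: 0.018
grip_force: 15.0
```

Emit:
apply_moves --moves '[{"hand": 70, "slide": [0, 0, 0], "dr": [0, 0, 0]}, {"hand": 70, "slide": [0, 0, 0], "dr": [0, 0, 0]}, {"hand": 70, "slide": [0, 0, 0], "dr": [0, 0, 0]}, {"hand": 70, "slide": [0, 0, -10], "dr": [0, 0, 0]}, {"hand": 70, "slide": [0, 0, -30], "dr": [0, 0, 0]}, {"hand": 70, "slide": [0, 0, -34], "dr": [0, 0, 0]}, {"hand": 70, "slide": [-8.1, 35.3, -6], "dr": [0, 0, 0]}, {"hand": 70, "slide": [-8.1, 35.3, -6], "dr": [0, 0, 0]}, {"hand": 70, "slide": [-8.1, 35.3, -6], "dr": [0, 0, 0]}, {"hand": 70, "slide": [-8.1, 35.3, -6], "dr": [0, 0, 0]}, {"hand": 70, "slide": [-8.1, 35.3, -6], "dr": [0, 0, 0]}, {"hand": 70, "slide": [-8.1, 35.3, -6], "dr": [0, 0, 0]}, {"hand": 70, "slide": [-8.1, 35.3, -6], "dr": [0, 0, 0]}, {"hand": 70, "slide": [-8.1, 35.3, -6], "dr": [0, 0, 0]}, {"hand": 70, "slide": [-8.1, 35.3, -6], "dr": [0, 0, 0]}, {"hand": 70, "slide": [-8.1, 35.3, -6], "dr": [0, 0, 0]}, {"hand": 70, "slide": [-8.1, 35.3, -6], "dr": [0, 0, 0]}, {"hand": 70, "slide": [-8.1, 35.3, -6], "dr": [0, 0, 0]}, {"hand": 70, "slide": [0, 0, 0], "dr": [0, 0, 0]}, {"hand": 70, "slide": [0, 0, 0], "dr": [0, 0, 0]}]'

```text
t: 15.57
eef_pos: [0.5107, -0.3762, 0.1717]
tool_rot: [[0.999, 0.044, 0.001], [0.044, -0.999, -0.001], [0.001, 0.001, -1.0]]
force: [0.6, -0.5, 1.1]
opening: 0.0606
grip_force: 0.0
```

```bash
python3 - <<'E'
from h import *
p=look('wrist','capacitor_blue_mid',.02,'w6')
plan(512,-374,28,2.7)
t=ctrl.capture('top'); a=t['img'][130:290,140:530]; b=p['img'][100:350]
a=cv2.resize(a,(640,263)); cv2.imwrite('pics/j6.png',cv2.cvtColor(np.vstack([a,b]),cv2.COLOR_RGB2BGR))
# silhouette prediction
k=np.linspace(0,6.28,60)
for C in ((512,-374),(512,-378),(508,-374)):
    e=np.array([proj(p,[C[0]/1e3+.015*np.cos(q),C[1]/1e3+.015*np.sin(q),z]) for q in k for z in (0,.04)]); print(C,e.min(0).round(),e.max(0).round())
m=ctrl.cut_out(p,'capacitor_blue_mid')[0]['pixels']; v,u=np.nonzero(m); print(u.min(),u.max(),v.min(),v.max())
E
```

```text
capacitor_blue_mid 0.91 cen [ 509.5 -376.8] rect [ 509.5 -376.8] [36.  29.5] 2.4 932 px (np.float64(315.0), np.float64(193.0))
at [ 511.1 -373.3  170.6] psi 2.7 slide total [  0.9   0.9 142.6] rows 5 [ 0.2  0.2 28.5] dr total 0.0
(512, -374) [296. 172.] [328. 211.]
(512, -378) [300. 173.] [333. 211.]
(508, -374) [295. 176.] [328. 215.]
300 330 175 211
```

View pics/j6.png

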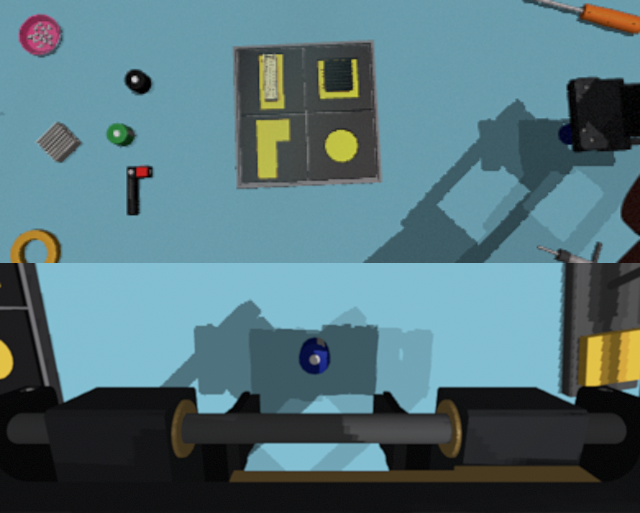

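Connector is in its slot. The blue capacitor is centred under the fingers at wrist px (315,193).

Emit:
apply_moves --moves '[{"hand": 70, "slide": [0, 1.7, 30], "dr": [0, 0, 0]}, {"hand": 70, "slide": [0, 0, 35], "dr": [0, 0, 0]}, {"hand": 70, "slide": [0, 0, 35], "dr": [0, 0, 0]}, {"hand": 70, "slide": [0, 0, 26], "dr": [0, 0, 0]}, {"hand": 70, "slide": [0, 0, 12], "dr": [0, 0, 0]}, {"hand": 70, "slide": [0, 0, 6], "dr": [0, 0, 0]}, {"hand": 70, "slide": [0, 0, 0], "dr": [0, 0, 0]}, {"hand": 0, "slide": [0, 0, 0], "dr": [0, 0, 0]}, {"hand": 0, "slide": [0, 0, 0], "dr": [0, 0, 0]}, {"hand": 0, "slide": [0, 0, 0], "dr": [0, 0, 0]}, {"hand": 0, "slide": [0, 0, 0], "dr": [0, 0, 0]}, {"hand": 0, "slide": [0, 0, 0], "dr": [0, 0, 0]}, {"hand": 0, "slide": [0, 0, 0], "dr": [0, 0, 0]}, {"hand": 0, "slide": [0, 0, 0], "dr": [0, 0, 0]}, {"hand": 0, "slide": [0, 0, 0], "dr": [0, 0, 0]}, {"hand": 0, "slide": [0, 0, 0], "dr": [0, 0, 0]}]' --force 20

```text
t: 17.1
eef_pos: [0.5116, -0.376, 0.0274]
tool_rot: [[0.999, 0.048, 0.001], [0.048, -0.999, -0.001], [0.001, 0.001, -1.0]]
force: [-2.1, 0.9, 5.4]
opening: 0.0299
grip_force: 20.0
```

Emit:
apply_moves --moves '[{"hand": 0, "slide": [0, 0, -12], "dr": [0, 0, 0]}, {"hand": 0, "slide": [0, 0, -24], "dr": [0, 0, 0]}, {"hand": 0, "slide": [0, 0, -24], "dr": [0, 0, 0]}, {"hand": 0, "slide": [0, 0, -20], "dr": [0, 0, 0]}, {"hand": 0, "slide": [-0.2, -33, 0], "dr": [0, 0, 0]}, {"hand": 0, "slide": [-0.2, -33, 0], "dr": [0, 0, 0]}, {"hand": 0, "slide": [-0.2, -33, 0], "dr": [0, 0, 0]}, {"hand": 0, "slide": [-0.2, -33, 0], "dr": [0, 0, 0]}, {"hand": 0, "slide": [-0.2, -33, 0], "dr": [0, 0, 0]}, {"hand": 0, "slide": [-0.2, -33, 0], "dr": [0, 0, 0]}, {"hand": 0, "slide": [-0.2, -33, 0], "dr": [0, 0, 0]}, {"hand": 0, "slide": [-0.2, -33, 0], "dr": [0, 0, 0]}, {"hand": 0, "slide": [-0.2, -33, 0], "dr": [0, 0, 0]}, {"hand": 0, "slide": [-0.2, -33, 0], "dr": [0, 0, 0]}, {"hand": 0, "slide": [0, 0, 0], "dr": [0, 0, 0]}, {"hand": 0, "slide": [0, 0, 0], "dr": [0, 0, 0]}]'

```text
t: 18.43
eef_pos: [0.4934, -0.0447, 0.107]
tool_rot: [[0.999, 0.051, -0.0], [0.051, -0.999, -0.0], [-0.0, 0.0, -1.0]]
force: [0.1, 0.0, -0.7]
opening: 0.0292
grip_force: 20.0
```

```bash
python3 - <<'E'
from h import *
p=look('wrist','capacitor_blue_mid',.1,'w7'); plan(494,-47,40,2.7)
E
```

```text
capacitor_blue_mid 0.75 cen [495.8 -46.2] rect [490.3 -46. ] [29.3 44.7] 84.7 1943 px (np.float64(316.0), np.float64(244.0))
at [493.9 -46.7 107.1] psi 2.8 slide total [ 0.1  0.3 67.1] rows 3 [ 0.   0.1 22.4] dr total 0.001
```

View pics/w7.png

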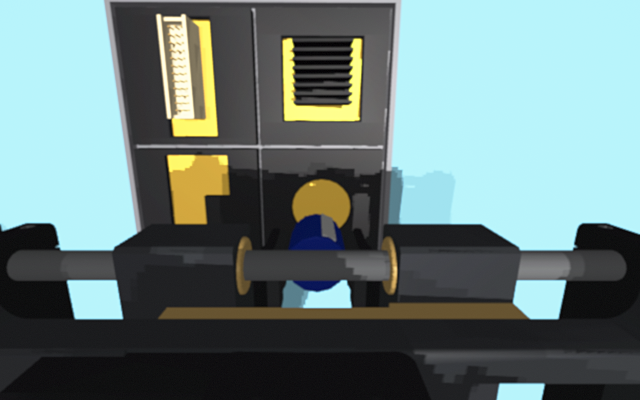

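Heatsink and connector sit in their recesses. The capacitor is held at px (316,250) and lines up with the circle at (321,205).

Emit:
apply_moves --moves '[{"hand": 0, "slide": [0.1, 0.3, 22], "dr": [0, 0, 0]}, {"hand": 0, "slide": [0, 0, 22], "dr": [0, 0, 0]}, {"hand": 0, "slide": [0, 0, 13], "dr": [0, 0, 0]}, {"hand": 0, "slide": [0, 0, 6], "dr": [0, 0, 0]}, {"hand": 0, "slide": [0, 0, 3], "dr": [0, 0, 0]}, {"hand": 0, "slide": [0, 0, 2], "dr": [0, 0, 0]}, {"hand": 0, "slide": [0, 0, 1], "dr": [0, 0, 0]}, {"hand": 0, "slide": [0, 0, 0], "dr": [0, 0, 0]}, {"hand": 0, "slide": [0, 0, 0], "dr": [0, 0, 0]}]'

```text
t: 19.28
eef_pos: [0.4945, -0.0468, 0.0386]
tool_rot: [[0.999, 0.047, 0.001], [0.047, -0.999, -0.0], [0.001, 0.0, -1.0]]
force: [0.2, -0.6, -0.5]
opening: 0.0299
grip_force: 20.0
```

Emit:
apply_moves --moves '[{"hand": 0, "slide": [0, 0, 1], "dr": [0, 0, 0]}, {"hand": 0, "slide": [0, 0, 0.6], "dr": [0, 0, 0]}, {"hand": 0, "slide": [0, 0, 0.5], "dr": [0, 0, 0]}, {"hand": 0, "slide": [0, 0, 0], "dr": [0, 0, 0]}]'

```text
t: 19.62
eef_pos: [0.4941, -0.0465, 0.0364]
tool_rot: [[0.999, 0.048, 0.001], [0.048, -0.999, -0.0], [0.001, 0.0, -1.0]]
force: [-1.7, 1.0, 5.1]
opening: 0.0295
grip_force: 20.0
```

Emit:
apply_moves --moves '[{"hand": 65, "slide": [0, 0, 0], "dr": [0, 0, 0]}, {"hand": 65, "slide": [0, 0, 0], "dr": [0, 0, 0]}, {"hand": 65, "slide": [0, 0, 0], "dr": [0, 0, 0]}, {"hand": 65, "slide": [0, 0, 0], "dr": [0, 0, 0]}, {"hand": 65, "slide": [0, 0, -10], "dr": [0, 0, 0]}, {"hand": 65, "slide": [0, 0, -30], "dr": [0, 0, 0]}, {"hand": 65, "slide": [0, 0, -35], "dr": [0, 0, 0]}, {"hand": 65, "slide": [-5.9, -30.1, -5], "dr": [0, 0, 0]}, {"hand": 65, "slide": [-5.9, -30.1, -5], "dr": [0, 0, 0]}, {"hand": 65, "slide": [-5.9, -30.1, -5], "dr": [0, 0, 0]}, {"hand": 65, "slide": [-5.9, -30.1, -5], "dr": [0, 0, 0]}, {"hand": 65, "slide": [-5.9, -30.1, -5], "dr": [0, 0, 0]}, {"hand": 65, "slide": [-5.9, -30.1, -5], "dr": [0, 0, 0]}, {"hand": 65, "slide": [-5.9, -30.1, -5], "dr": [0, 0, 0]}, {"hand": 65, "slide": [-5.9, -30.1, -5], "dr": [0, 0, 0]}, {"hand": 65, "slide": [-5.9, -30.1, -5], "dr": [0, 0, 0]}, {"hand": 65, "slide": [-5.9, -30.1, -5], "dr": [0, 0, 0]}, {"hand": 65, "slide": [0, 0, 0], "dr": [0, 0, 0]}, {"hand": 65, "slide": [0, 0, 0], "dr": [0, 0, 0]}]'

```text
t: 21.2
eef_pos: [0.4202, 0.2527, 0.1616]
tool_rot: [[0.999, 0.051, 0.001], [0.051, -0.999, 0.0], [0.001, -0.0, -1.0]]
force: [0.2, -0.4, -0.4]
opening: 0.0565
grip_force: 0.0
```

```bash
python3 - <<'E'
from h import *
p=look('wrist','handle_mid',.012,'w8'); plan(421,251,17,2.7)
t=ctrl.capture('top'); a=t['img'][130:290,140:530]; b=p['img'][80:330]
a=cv2.resize(a,(640,263)); cv2.imwrite('pics/j8.png',cv2.cvtColor(np.vstack([a,b]),cv2.COLOR_RGB2BGR))
E
```

```text
handle_mid 0.98 cen [435.1 242.4] rect [426.5 237. ] [71.5 32.6] 1.4 1348 px (np.float64(326.0), np.float64(178.0))
handle_mid 0.6 cen [489.3  47.2] rect [487.6  47. ] [93.4 99. ] 2.9 10949 px (np.float64(540.0), np.float64(130.0))
at [420.4 250.9 160.8] psi 2.8 slide total [  0.6  -0.2 143.8] rows 5 [ 0.1 -0.  28.8] dr total 0.001
```

View pics/j8.png

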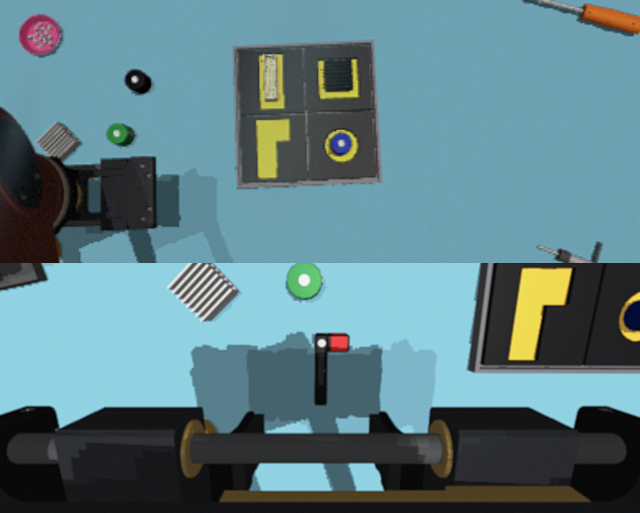

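Capacitor is in its round recess. The handle is at wrist px (326,178), arm hanging down from about (321,155), and the green can is clear of it. I'll fit its pose.

```bash
python3 - <<'E'
from h import *
from scipy.optimize import minimize
p=ctrl.capture('wrist'); m=ctrl.cut_out(p,'handle_mid')[0]['pixels']; K=4
M=cv2.resize(m.astype(np.uint8),None,fx=K,fy=K,interpolation=cv2.INTER_NEAREST)
B=[(-28,40,-6,6),(24,40,-26,6)]
def f(q):
    x,y,t=q; c,s=np.cos(np.radians(t)),np.sin(np.radians(t)); I=np.zeros_like(M)
    for a,b,d,e in B:
        P=np.array([proj(p,[(x+c*i-s*j)/1e3,(y+s*i+c*j)/1e3,z]) for i in(a,b) for j in (d,e) for z in (0,.024)])
        cv2.fillConvexPoly(I,cv2.convexHull(np.round((P+.5)*K).astype(np.int32)),1)
    return 1-(I&M).sum()/(I|M).sum()
r=min((minimize(f,[421,249,t],method='Nelder-Mead',options=dict(initial_simplex=np.array([[421,249,t],[427,249,t],[421,243,t],[421,249,t+5]]))) for t in (-3,2)),key=lambda r:r.fun); print(r.x,r.fun)
plan(r.x[0],r.x[1]+1,17,r.x[2])
E
```

```text
[421.04674133 247.19085348   2.51194129] 0.08831707640022946
at [420.7 250.2 160.4] psi 2.6 slide total [  0.3   2.  143.4] rows 5 [ 0.1  0.4 28.7] dr total 0.002
```

Emit:
apply_moves --moves '[{"hand": 65, "slide": [0.5, 2, 30], "dr": [0, 0, 0]}, {"hand": 65, "slide": [0, 0, 35], "dr": [0, 0, 0]}, {"hand": 65, "slide": [0, 0, 35], "dr": [0, 0, 0]}, {"hand": 65, "slide": [0, 0, 25], "dr": [0, 0, 0]}, {"hand": 65, "slide": [0, 0, 12], "dr": [0, 0, 0]}, {"hand": 65, "slide": [0, 0, 6], "dr": [0, 0, 0]}, {"hand": 0, "slide": [0, 0, 0], "dr": [0, 0, 0]}, {"hand": 0, "slide": [0, 0, 0], "dr": [0, 0, 0]}, {"hand": 0, "slide": [0, 0, 0], "dr": [0, 0, 0]}, {"hand": 0, "slide": [0, 0, 0], "dr": [0, 0, 0]}, {"hand": 0, "slide": [0, 0, 0], "dr": [0, 0, 0]}, {"hand": 0, "slide": [0, 0, 0], "dr": [0, 0, 0]}, {"hand": 0, "slide": [0, 0, 0], "dr": [0, 0, 0]}, {"hand": 0, "slide": [0, 0, 0], "dr": [0, 0, 0]}, {"hand": 0, "slide": [0, 0, 0], "dr": [0, 0, 0]}, {"hand": 0, "slide": [0, 0, 0], "dr": [0, 0, 0]}, {"hand": 0, "slide": [0, 0, 0], "dr": [0, 0, 0]}]' --force 20

```text
t: 22.87
eef_pos: [0.4212, 0.2495, 0.0179]
tool_rot: [[0.999, 0.048, 0.0], [0.048, -0.999, 0.0], [0.0, -0.0, -1.0]]
force: [-0.8, -0.3, 4.4]
opening: 0.0115
grip_force: 20.0
```

Emit:
apply_moves --moves '[{"hand": 0, "slide": [0, 0, -12], "dr": [0, 0, 0]}, {"hand": 0, "slide": [0, 0, -24], "dr": [0, 0, 0]}, {"hand": 0, "slide": [0, 0, -24], "dr": [0, 0, 0]}, {"hand": 0, "slide": [0, 0, -20], "dr": [0, 0, 0]}, {"hand": 0, "slide": [7.5, 27.4, 0], "dr": [0, 0, 0]}, {"hand": 0, "slide": [7.5, 27.4, 0], "dr": [0, 0, 0]}, {"hand": 0, "slide": [7.5, 27.4, 0], "dr": [0, 0, 0]}, {"hand": 0, "slide": [7.5, 27.4, 0], "dr": [0, 0, 0]}, {"hand": 0, "slide": [7.5, 27.4, 0], "dr": [0, 0, 0]}, {"hand": 0, "slide": [7.5, 27.4, 0], "dr": [0, 0, 0]}, {"hand": 0, "slide": [7.5, 27.4, 0], "dr": [0, 0, 0]}, {"hand": 0, "slide": [0, 0, 0], "dr": [0, 0, 0]}, {"hand": 0, "slide": [0, 0, 0], "dr": [0, 0, 0]}]'

```text
t: 23.95
eef_pos: [0.4827, 0.0591, 0.0973]
tool_rot: [[0.999, 0.044, -0.001], [0.044, -0.999, 0.0], [-0.0, -0.0, -1.0]]
force: [-0.0, -0.2, 0.0]
opening: 0.0112
grip_force: 20.0
```

```bash
python3 - <<'E'
from h import *
p=ctrl.capture('wrist'); save(p,'w9'); plan(482.7,60.5,30,2.7)
im=p['img'].astype(int); y=((im[...,0]>110)&(im[...,1]>90)&(im[...,2]<90)).astype(np.uint8)
n,l,s,c=cv2.connectedComponentsWithStats(y)
for i in range(1,n):
    if s[i,4]>150:
        v,u=np.nonzero(l==i); W=ray(p,np.c_[u,v],.009)[:,:2]*1000; print(s[i],W.min(0).round(1),W.max(0).round(1))
E
```

```text
at [482.3  60.1  97.2] psi 2.6 slide total [ 0.5 -0.4 67.2] rows 3 [ 0.2 -0.1 22.4] dr total -0.001
[305   6  13 125 162] [542.9  59.6] [624.9  71.3]
[313  16   4  95 229] [557.3  60.9] [618.8  65.6]
[425  25  80  88 525] [559.4 -75.1] [617.4 -15.9]
[297 150  67  81 776] [464.8  24.1] [530.   73.9]
[425 173  59  52 477] [474.4 -70.9] [516.  -27.1]
[273 239   7  54 194] [409.1  86.3] [456.4  91. ]
[355 240   5  53 184] [412.   19.3] [458.3  25.2]
```

View pics/w9.png

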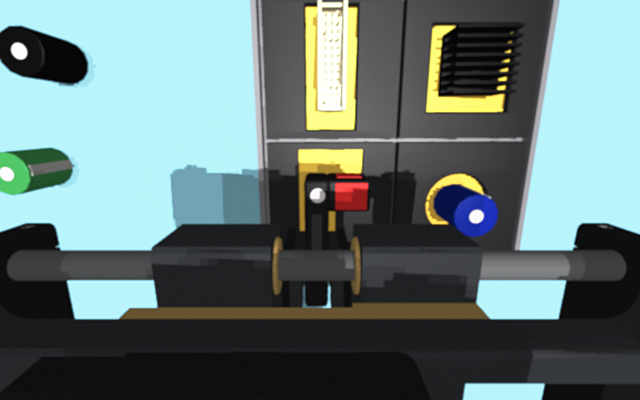

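Handle held at px (316,200), red foot upper right, matching the L below (far edge row 150). The other three parts stand in their recesses.

Emit:
apply_moves --moves '[{"hand": 0, "slide": [0.2, 0.5, 22], "dr": [0, 0, 0]}, {"hand": 0, "slide": [0, 0, 22], "dr": [0, 0, 0]}, {"hand": 0, "slide": [0, 0, 12], "dr": [0, 0, 0]}, {"hand": 0, "slide": [0, 0, 6], "dr": [0, 0, 0]}, {"hand": 0, "slide": [0, 0, 3], "dr": [0, 0, 0]}, {"hand": 0, "slide": [0, 0, 2], "dr": [0, 0, 0]}, {"hand": 0, "slide": [0, 0, 1], "dr": [0, 0, 0]}, {"hand": 0, "slide": [0, 0, 0], "dr": [0, 0, 0]}, {"hand": 0, "slide": [0, 0, 0], "dr": [0, 0, 0]}]'

```text
t: 24.75
eef_pos: [0.4836, 0.0599, 0.0304]
tool_rot: [[0.999, 0.048, 0.002], [0.048, -0.999, -0.0], [0.002, 0.0, -1.0]]
force: [-0.6, 0.1, -0.9]
opening: 0.012
grip_force: 20.0
```

Emit:
apply_moves --moves '[{"hand": 0, "slide": [-0.5, 0, 1.5], "dr": [0, 0, 0]}, {"hand": 0, "slide": [0, 0, 1], "dr": [0, 0, 0]}, {"hand": 0, "slide": [0, 0, 0.5], "dr": [0, 0, 0]}, {"hand": 0, "slide": [0, 0, 0.5], "dr": [0, 0, 0]}, {"hand": 0, "slide": [0, 0, 0], "dr": [0, 0, 0]}]'

```text
t: 25.17
eef_pos: [0.4825, 0.0598, 0.0269]
tool_rot: [[0.999, 0.048, -0.0], [0.048, -0.999, -0.0], [-0.0, 0.0, -1.0]]
force: [-3.9, -0.7, 7.7]
opening: 0.0117
grip_force: 20.0
```

Emit:
apply_moves --moves '[{"hand": 45, "slide": [0, 0, 0], "dr": [0, 0, 0]}, {"hand": 45, "slide": [0, 0, 0], "dr": [0, 0, 0]}, {"hand": 45, "slide": [0, 0, 0], "dr": [0, 0, 0]}, {"hand": 45, "slide": [0, 0, 0], "dr": [0, 0, 0]}, {"hand": 45, "slide": [0, 0, -10], "dr": [0, 0, 0]}, {"hand": 45, "slide": [0, 0, -30], "dr": [0, 0, 0]}, {"hand": 45, "slide": [0, 0, -35], "dr": [0, 0, 0]}, {"hand": 45, "slide": [0, 0, -35], "dr": [0, 0, 0]}, {"hand": 45, "slide": [0, 0, -35], "dr": [0, 0, 0]}, {"hand": 45, "slide": [-10, -28, 0], "dr": [0, 0, 0]}, {"hand": 45, "slide": [-10, -28, 0], "dr": [0, 0, 0]}, {"hand": 45, "slide": [-10, -28, 0], "dr": [0, 0, 0]}, {"hand": 45, "slide": [-10, -28, 0], "dr": [0, 0, 0]}, {"hand": 45, "slide": [-10, -28, 0], "dr": [0, 0, 0]}, {"hand": 45, "slide": [-10, -28, 0], "dr": [0, 0, 0]}, {"hand": 45, "slide": [0, 0, 0], "dr": [0, 0, 0]}, {"hand": 45, "slide": [0, 0, 0], "dr": [0, 0, 0]}]'

```text
t: 26.58
eef_pos: [0.4139, 0.2258, 0.1717]
tool_rot: [[0.999, 0.051, 0.001], [0.051, -0.999, 0.0], [0.001, -0.0, -1.0]]
force: [-0.0, 0.2, 0.4]
opening: 0.0391
grip_force: 0.0
```

```bash
python3 - <<'E'
from h import *
t=ctrl.capture('top'); s=ctrl.capture('scene')
a=cv2.resize(t['img'][150:250,270:400],(390,300),interpolation=cv2.INTER_CUBIC)
b=cv2.resize(s['img'][150:260,230:390],(390,268),interpolation=cv2.INTER_CUBIC); c=cv2.resize(s['img'][200:310,350:510],(390,268),interpolation=cv2.INTER_CUBIC)
w=cv2.resize(t['img'][130:290,140:530],(390,160)); z=np.zeros((108,390,3),np.uint8)
cv2.imwrite('pics/fin.png',cv2.cvtColor(np.hstack([np.vstack([a,b]),np.vstack([c,w,z,z[:32]])]),cv2.COLOR_RGB2BGR)); print(ctrl.get_obs()['t'])
E
```

```text
26.6833
```

View pics/fin.png

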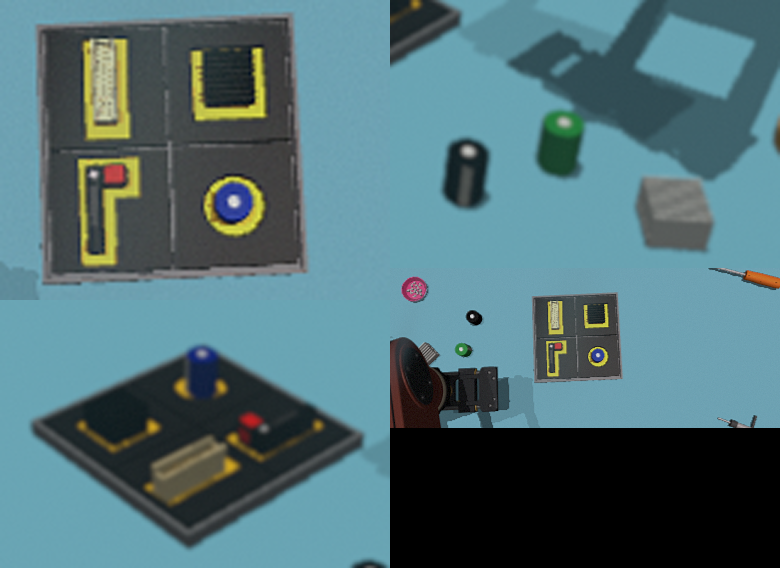

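The final views show all four parts upright in their matching recesses, yellow margins visible in the tray crop (heatsink about (228,77), connector (105,80), capacitor (233,203), handle (97,205)). The silver heatsink and black capacitor are untouched.

```bash
python3 -c "
from bench import ctrl
print(ctrl.sign_off())"
```

```text
the job is handed in; nothing more can be done
None
```

The kit is made up and handed in at about 27 s: the black heatsink, beige connector, blue capacitor and ejector handle each stand in their own recess, and the silver heatsink and black capacitor were left where they were.

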